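# Close the resin pot with its quick-thread cap

### The job

Close the pressure pot: take the cap with the bar grip from its parking ring, set it upright in the pot's filler collar, turn it gently backward until you feel it drop into the thread starts, then screw it forward until it is fully home, and let go. Do not force the thread: never push or twist the cap hard against the pot (60 N is the most the thread stands), and leave everything else on the bench where it is.

Things in the scene. Friction and masses are not known exactly. Their poses are not given: they have to be found in the camera images.
- cap: the pot's aluminium filler cap, about 0.25 kg. Origin: centre of the underside of its round flange (70 mm diameter, 6 mm thick); z up along its axis. On top an upright bar grip along the cap's x: 60 mm long, 16 mm wide along y, from z 6 to 34 mm. Below, a stem with four lugs (see cap_stem). It starts upright in the parking ring, flange on the ring's rim, at any yaw
- cap_grip (a point): centre of the top face of the cap's bar grip, 34 mm above the cap's origin; x along the bar. Take the bar across its 16 mm width from above
- cap_stem (a point): centre of the lower end of the cap's stem, 32 mm below the cap's origin. Stem 37 mm diameter, its last 5 mm tapering to 30 mm. Four lugs on it, 6.4 mm wide, 5 mm high, reaching out to radius 26 mm, undersides 23 mm below the cap's origin, at the cap's +x, +y, -x and -y
- rest: black plastic parking ring fixed to the bench on a 100 mm square foot: 80 mm outside, 62 mm bore, 40 mm high. Origin: centre of its underside on the bench. The cap's stem hangs in it
- pot: squat round aluminium pressure pot bolted to the bench: 132 mm foot, 116 mm body, shoulder 60 mm high, filler collar on top up to 100 mm. Origin: centre of its underside on the bench, straight below pot_rim. The thread ring in the collar is bedded in rubber: it gives about 0.1 rad for a twist of 0.5 N m and springs back
- pot_rim (a point): centre of the mouth of the pot's filler collar, level with its rim, 100 mm above the bench; z up. Collar: bore 56 mm, 69 mm outside. Inside is a right-hand quick thread (screws down clockwise seen from above) with four starts 90 degrees apart; its yaw differs each time, has no relation to this point's axes and is not measured
- pot_thread (a point): point on the collar's axis 8 mm below pot_rim, at the highest level of the thread's ridges (40 mm bore inside them). Lugs on the ridges hold the cap's flange 11 to 16 mm above the rim. Turned backward (counter-clockwise) 0 to about 75 degrees they climb, then can drop about 9 mm through the starts if let or lightly pressed down. A dip of up to 5 mm that may come before is not the start
- pot_stop (a point): point on the collar's axis 22 mm below pot_rim, where the lugs' undersides are when home. In the starts: flange 5 to 6.5 mm above the rim, 16 degrees of play, then a stop bars turning farther back. From there forward it sinks 0.084 mm per degree for 48 to 64 degrees to a solid stop: home, flange 1 mm above the rim. Turned forward on top of the ridges, the lugs jam on upright stops
- filter_tall: tall blue pleated filter with black rubber ends, 102 mm diameter, 146 mm high, standing; origin centre of underside. Bystander
- filter_short: short blue pleated filter, 92 mm diameter, 86 mm high, standing; origin centre of underside. Bystander
- bottle: clear plastic bottle with white cap, 60 mm diameter, 150 mm high; origin centre of underside. Bystander
- blank: small steel blanking plug with a round head: disc 48 mm diameter, 12 mm high, knob 30 mm diameter on it, 30 mm high in all; origin centre of underside. Bystander: it is not the pot's cap
- end_ring: flat steel ring lying on the bench, 84 mm outside, 44 mm hole, 8 mm thick. Bystander
- wrench: steel wrench lying on the bench. Bystander
- mould: black rubber mould, 110 mm diameter, 45 mm high. Bystander
Things that resemble listed ones, but are neither listed nor needed, are in the scene too. What is shaped like the cap but green is not meant.

How it is judged:
On the way:
1. the cap stands upright in the collar, not yet home (horizontal distance between cap and pot_rim below 0.004 m and z of cap in the frame of pot_rim between 0.0035 and 0.02 m and angle between cap's own z axis and vertical below 0.12 rad), for 0.2 s.
At the end, for the whole second after the job is handed in: The cap is screwed home in the pot's collar: its flange less than 2.8 mm above the rim (1 mm is the stop), centred within 4 mm, tilted less than 0.06 rad, at rest and released (z of cap in the frame of pot_rim below 0.0028 m and horizontal distance between cap and pot_rim below 0.004 m and angle between cap's own z axis and vertical below 0.06 rad and linear speed of cap below 0.02 m/s and contact force between the fingers and cap below 0.1 N); the robot touches nothing.
It fails at once if the thread is forced: cap pressed or twisted against the pot with more than 60 N (contact force between cap and pot above 60 N).
It fails at once if something else on the bench is moved by more than 30 mm (distance of any of filter_tall, filter_short, bottle, blank, end_ring, wrench, mould from where it was at the start of the episode above 0.03 m).
It also fails if it takes over 64 s, if anything falls off the work surface, if the arm or the gripper's body presses on something with over 40 N, if the wrist force passes 120 N, or if a joint passes its speed limit or range.

### The arm

A 6-joint arm with a two-finger parallel gripper is mounted at the origin on the work surface. World frame = base frame: x ahead of the robot, y to its left, z up, the work surface at z = 0. Lengths are in m, angles in rad, forces in N, time in s.
With the tool pointing down it reaches from about 0.4 to 0.825 m from the base axis. Payload 7 kg.
Tool frame: the origin (TCP) lies at the very end of the fingers, on their centre line; the grasp point (between the pads) lies 19 mm behind it; z points along the fingers, y is the line along which they close (so a half turn about z gives the same grasp; the last joint's range is limited). The gripper opens to 88 mm and grips with 3 to 60 N. Pads are 19 mm wide; open, the fingers measure 130 mm over their backs; the gripper's body (78 mm by 193 mm) begins 47 mm behind the grasp point.
Start: joints at [1.627, 0.359, 0.012, 0, -1.224, -0.288], TCP at [0.155, 0.657, 0.227] pointing down, gripper open.
Joint ranges: [-3.07, 3.07], [-1.43, 2.12], [-1.02, 1.25], [-3.03, 1.67], [-3.05, -0], [-3.03, 3.03]. Speed limits (rad/s): [2.39, 2.39, 3.01, 3.14, 3.14, 3.14].

### API

Orientations are given as [roll, pitch, yaw] about the fixed x, y, z axes, in that order (R = Rz(yaw) Ry(pitch) Rx(roll)).
In Python, from station import arm, grab_frame gives the robot as it stands.
- The arm moves only by the tool jog_arm, never from a script. Its argument "deltas" is a list that holds one entry, the list of rows, each a list of 4 numbers: the shift along the tool's x, y, z in units of 60 mm (1.0 is 60 mm), then the turn about the tool's z in units of 5 degrees (1.0 is 5 degrees). A call has 1 to 8 rows; each row is the pose to reach, as a shift and turn from the pose commanded when the call began, along the tool's axes at that moment; what a row does not reach only later rows make up. A row lasts 1/8 s, in which the tool goes at most 62.5 mm and 10.7 degrees, less where a joint would pass 70% of its speed; a pose out of reach is approached as far as the arm can. A call with a gripper value outside its range is refused whole. "grip" is the finger opening in mm, from 0 to 87.6, set as the call begins (left out, the last holds). The fingers move at their own pace and stop on an object; "squeeze" is the grip in N (left out, the last holds). Time passes only in rows, so rows that repeat a pose let the fingers close. It gives the time, the measured TCP pose, the force, the opening and the grip force at its end, in the units of the state.
- arm.get_state(): the state, without advancing time (a new reading comes with each control period).
- grab_frame(name): name is "scene" or "top"; returns a dict with "img" (384x512x3 uint8, red, green, blue), "vfov" (degrees; the focal length in pixels is half the picture's height over the tangent of half this angle, whatever the lens; pixels are square), "cx", "cy" (the principal point, pixels), "dist_coeffs" ([k1, k2, p1, p2, k3] as OpenCV has them; the pictures are not rectified), "xyz" and "rotation" of the camera in the world. Camera axes: x right, y down, z forward; pixel columns grow to the right and rows downward; lengths in m; the calibration is good to about 2 mm. A picture is of the moment at which its call begins. There is no depth.
- arm.job_done(): hands the job in; it is judged then, once.
The state is a dict: "t": time; "q": joint angles; "qd": joint speeds; "joint_efforts": joint torques, N m; "eef_pos": TCP position; "ee_rot": TCP orientation; "force": force on the tool from outside, world axes, zero at the start; "moment": the same for the moment, N m; "width": finger opening in m; "gripper_force": force on a finger pad.
Only numpy, scipy, OpenCV 4.12 (cv2) and the standard library are available. Lean on these libraries where they do the work, as an engineer would, in place of code of your own. Each camera call takes 0.05 s, during which the arm holds its last target. There are 200 camera calls.

## Working session

There is one attempt and no reset: what is moved stays moved. The work goes in short steps, Python scripts to look and compute and a tool call to move; the robot and the scene stay as the last step left them, time stands still between calls to the robot, and variables do not carry over. Pictures are saved under pics/ and viewed, at most 10 in all, crops included, and the job is handed in when it is done.

Besides the shell and the picture viewer there is one more tool, called after "Emit:" as name(argument=value, ...), one argument or row to a line, values as JSON. jog_arm: Moves the arm, as the interface text tells. Its arguments: {"type":"object","properties":{"deltas":{"type":"array"},"grip":{"type":"number"},"squeeze":{"type":"number"}},"required":["deltas"]}

```bash
mkdir -p pics; ls; python3 - <<'E'
from station import arm, grab_frame
import cv2,json
for n in("scene","top"):
    f=grab_frame(n); cv2.imwrite(f"pics/{n}0.png",cv2.cvtColor(f["img"],cv2.COLOR_RGB2BGR))
    print({k:(v if not hasattr(v,'tolist') else v.tolist()) for k,v in f.items() if k!="img"})
print(arm.get_state())
E
```

```text
pics
{'vfov': 44.10363799904615, 'cx': 256.5411419819946, 'cy': 182.80360493162428, 'dist_coeffs': [-0.09929818773202628, 0.0, 0.0, 0.0, 0.0], 'xyz': [1.4254262677222036, 0.9397282297215775, 0.885595073620497], 'rotation': [-2.140265562599958, -0.019078412890726648, 2.422821945864758]}
{'vfov': 44.96938975522157, 'cx': 255.71312103335498, 'cy': 191.59102556627133, 'dist_coeffs': [-0.03438185745238406, 0.0, 0.0, 0.0, 0.0], 'xyz': [0.49035746731888913, 0.00820421941484358, 1.2800133434275358], 'rotation': [-3.060919728432614, -0.006021228513606758, -1.578282979802049]}
{'t': 0.1, 'q': array([ 1.62705850e+00,  3.59305226e-01,  1.11150996e-02, -3.26102921e-04,
       -1.22409077e+00, -2.88096373e-01]), 'qd': array([-0.00057783, -0.00162975,  0.0006209 ,  0.00235633, -0.00116567,
        0.00107265]), 'joint_efforts': array([-2.15592001e-03, -5.84160054e+01,  2.93751240e+01,  7.01556042e+00,
        1.01842088e-02, -4.93862819e-05]), 'eef_pos': array([0.15501325, 0.65649011, 0.2257043 ]), 'ee_rot': array([ 3.14008216e+00, -1.27911407e-04, -2.31945143e-01]), 'force': array([ 0.59912909, -0.68159297, -0.68156424]), 'moment': array([-0.03050379, -0.02749525, -0.04697112]), 'gripper_force': 0.0, 'width': 0.08748972247898643}
```

View pics/scene0.png

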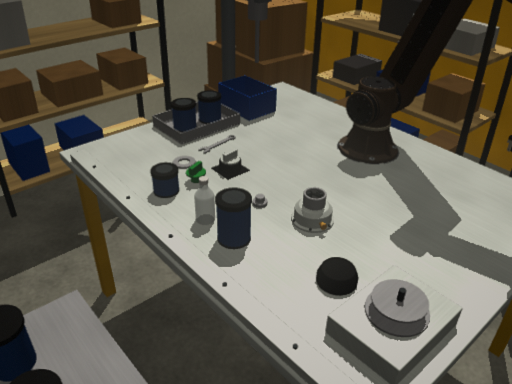

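View pics/top0.png

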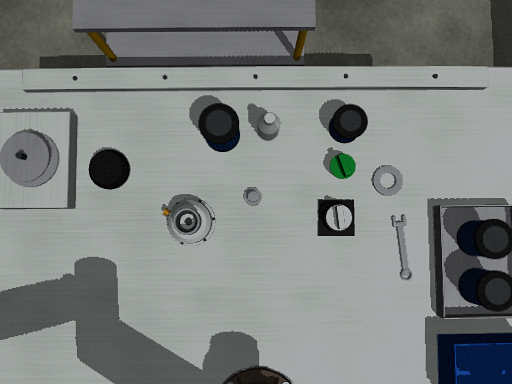

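The scene image shows the cap in its ring at about (231,160) and the pot collar at (314,195). In the top image the cap is at (340,217) and the collar at about (188,220). Next I'll look at enlarged crops.

```bash
cat > h.py <<'E'
import numpy as np, cv2
from scipy.spatial.transform import Rotation as R
from station import arm, grab_frame
def K(f):
    h=f["img"].shape[0]; fl=h/2/np.tan(np.radians(f["vfov"])/2)
    return np.array([[fl,0,f["cx"]],[0,fl,f["cy"]],[0,0,1.]])
def ray(f,uv):
    p=cv2.undistortPoints(np.array(uv,float).reshape(-1,1,2),K(f),np.array(f["dist_coeffs"])).reshape(-1,2)
    return np.c_[p,np.ones(len(p))]@R.from_euler('xyz',f["rotation"]).as_matrix().T
def onz(f,uv,z):
    d=ray(f,uv); c=np.array(f["xyz"]); return c+d*((z-c[2])/d[:,2])[:,None]
def proj(f,P):
    Rm=R.from_euler('xyz',f["rotation"]).as_matrix()
    rv=cv2.Rodrigues(Rm.T)[0]; t=-Rm.T@np.array(f["xyz"])
    return cv2.projectPoints(np.array(P,float).reshape(-1,3),rv,t,K(f),np.array(f["dist_coeffs"]))[0].reshape(-1,2)
def circ(c,r,z,n=60):
    a=np.linspace(0,2*np.pi,n); return np.c_[c[0]+r*np.cos(a),c[1]+r*np.sin(a),0*a+z]
def crop(f,u,v,w,s,curves=()):
    im=cv2.cvtColor(f["img"],cv2.COLOR_RGB2BGR)[v-w:v+w,u-w:u+w]
    im=cv2.resize(im,None,fx=s,fy=s,interpolation=cv2.INTER_CUBIC)
    for c,col in curves:
        q=((proj(f,c)-[u-w,v-w]+.5)*s*8).astype(np.int32)
        cv2.polylines(im,[q],False,col,1,cv2.LINE_AA,3)
    return im
E
python3 - <<'E'
from h import *
t=grab_frame("top"); s=grab_frame("scene")
print(onz(t,[340,217],.074),onz(t,[188,219],.1),onz(t,[[329.5,217]],.046))
im=np.vstack([np.hstack([crop(t,340,217,25,8),crop(t,188,219,25,8)]),np.hstack([crop(s,231,160,25,8),crop(s,314,200,25,8)])])
im=cv2.resize(im,(600,600));cv2.imwrite("pics/c1.png",im)
E
```

```text
[[ 0.51991882 -0.21868236  0.074     ]] [[0.51706717 0.17289375 0.1       ]] [[ 0.52082876 -0.195906    0.046     ]]
```

View pics/c1.png

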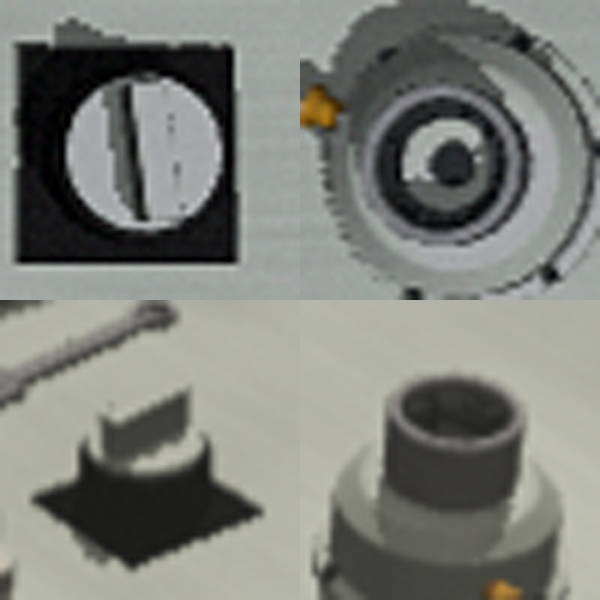

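```bash
cat > fit.py <<'E'
from h import *
def grad(f):
    g=cv2.GaussianBlur(f["img"].astype(np.float32),(0,0),.8)
    return sum(np.hypot(cv2.Sobel(g[...,c],-1,1,0),cv2.Sobel(g[...,c],-1,0,1)) for c in range(3))
def score(f,G,P):
    q=proj(f,P).astype(np.float32); return float(cv2.remap(G,q[None,:,0],q[None,:,1],cv2.INTER_LINEAR).mean())
def search(fs,model,x0,rad=.010,steps=(.002,.0005)):
    Gs=[grad(f) for f in fs]; b=np.array(x0[:2],float)
    for s in steps:
        r=np.arange(-rad,rad+1e-9,s)
        b=max((b+[i,j] for i in r for j in r),key=lambda c:sum(score(f,G,model(c)) for f,G in zip(fs,Gs))); rad=2*s
    return b
def bar(c,yaw,z=.074):
    a=np.linspace(-1,1,15);o=np.ones(15)
    p=np.r_[np.c_[a*.03,o*.008],np.c_[o*.03,-a*.008][::3],np.c_[-a*.03,-o*.008],np.c_[-o*.03,a*.008][::3]]
    cs,sn=np.cos(yaw),np.sin(yaw)
    return np.c_[c[0]+p[:,0]*cs-p[:,1]*sn,c[1]+p[:,0]*sn+p[:,1]*cs,np.full(len(p),z)]
pot=lambda c:np.r_[circ(c,.0345,.1),circ(c,.028,.1)]
E
python3 - <<'E'
from fit import *
t=grab_frame("top"); s=grab_frame("scene")
print("pot",search([t],pot,(.517,.173)),search([s],pot,(.517,.173)),search([t,s],pot,(.517,.173)))
cap=lambda c:circ(c,.035,.046)
capb=lambda y:(lambda c:np.r_[circ(c,.035,.046),bar(c,y)])
print("cap flange",search([t],cap,(.520,-.215)))
for cams in ([t],[s],[t,s]):
    r=[]
    for y in np.radians(np.arange(-2,19,1.5)):
        c=search(cams,capb(y),(.520,-.215),.006,(.002,.0005)); r.append((sum(score(f,grad(f),capb(y)(c)) for f in cams),np.degrees(y),c))
    r.sort(key=lambda a:-a[0]); print("cap",r[:3])
c,y=r[0][2],np.radians(r[0][1]); p=search([t,s],pot,(.517,.173))
C=[(circ(c,.035,.046),(0,0,255)),(bar(c,y),(0,200,0))];P=[(circ(p,.0345,.1),(0,0,255)),(circ(p,.028,.1),(0,200,0))]
im=np.vstack([np.hstack([crop(t,340,217,20,15,C),crop(t,188,219,20,15,P)]),np.hstack([crop(s,231,160,20,15,C),crop(s,314,200,20,15,P)])])
cv2.imwrite("pics/c2.png",cv2.resize(im,(600,600)))
E
```

```text
pot [0.512  0.1775] [0.509 0.179] [0.5115 0.1775]
cap flange [ 0.5205 -0.22  ]
cap [(988.3470458984375, np.float64(5.5), array([ 0.5205, -0.2205])), (986.8809204101562, np.float64(7.0), array([ 0.5205, -0.2205])), (986.3865356445312, np.float64(4.0), array([ 0.5205, -0.2205]))]
cap [(592.7965087890625, np.float64(-2.0), array([ 0.5205, -0.217 ])), (591.9234008789062, np.float64(-0.5), array([ 0.52  , -0.2175])), (591.3798217773438, np.float64(1.0), array([ 0.52  , -0.2175]))]
cap [(1558.0490112304688, np.float64(5.5), array([ 0.5205, -0.2205])), (1556.5398559570312, np.float64(7.0), array([ 0.5205, -0.2205])), (1555.4304809570312, np.float64(4.0), array([ 0.5205, -0.2205]))]
```

View pics/c2.png

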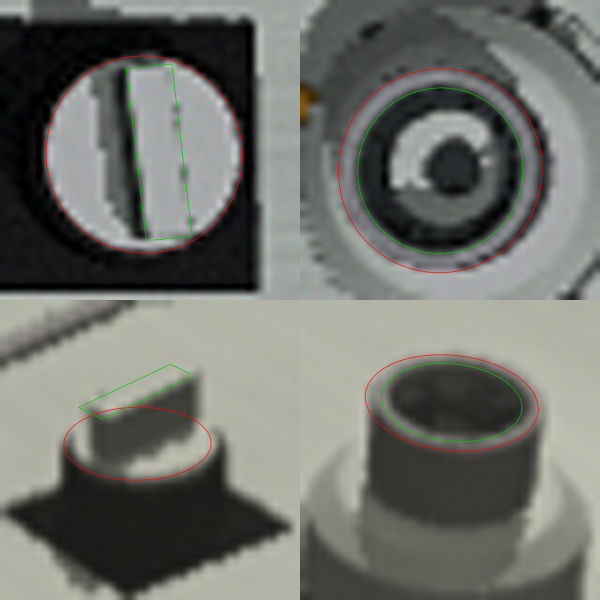

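```bash
cat > go.py <<'E'
import sys
from h import *
s=arm.get_state()
def to(x,y,z,yaw=None):
    Rm=R.from_euler('xyz',s["ee_rot"]).as_matrix(); d=Rm.T@(np.array([x,y,z])-s["eef_pos"])/.06
    yw=s["ee_rot"][2]; a=0 if yaw is None else -np.degrees((np.radians(yaw)-yw+np.pi)%(2*np.pi)-np.pi)/5
    print("units",np.round(d,3),"turn",round(a,3))
def show(): print("t",round(s["t"],2),"p",np.round(s["eef_pos"],4),"rpy",np.round(np.degrees(s["ee_rot"]),2),"q6",round(s["q"][5],3),"F",np.round(s["force"],1),"M",np.round(s["moment"],2),"w",round(s["width"],4),"gf",round(float(s["gripper_force"]),1))
if __name__=="__main__":
    show(); a=[float(v) for v in sys.argv[1:]]
    if a: to(*a)
E
python3 go.py .44 .22 .22 -100; python3 go.py .5205 -.2205 .15 6.5
```

```text
t 0.3 p [0.1551 0.6568 0.2262] rpy [ 1.7997e+02 -1.0000e-02 -1.3280e+01] q6 -0.288 F [-0.7  0.4  0.1] M [ 0.01 -0.01 -0.05] w 0.0877 gf 0.0
units [6.295 5.994 0.108] turn 17.344
t 0.3 p [0.1551 0.6568 0.2262] rpy [ 1.7997e+02 -1.0000e-02 -1.3280e+01] q6 -0.288 F [-0.7  0.4  0.1] M [ 0.01 -0.01 -0.05] w 0.0877 gf 0.0
units [ 9.287 12.83   1.279] turn -3.956
```

Emit:
jog_arm(
  deltas=[
    [[6.3, 6.0, 0.1, 17.3], [6.3, 6.0, 0.1, 17.3], [6.3, 6.0, 0.1, 17.3], [6.3, 6.0, 0.1, 17.3], [6.3, 6.0, 0.1, 17.3], [6.3, 6.0, 0.1, 17.3], [6.3, 6.0, 0.1, 17.3], [6.3, 6.0, 0.1, 17.3]],
  ],
  grip=60,
)

```text
t: 1.3
eef_pos: [0.429, 0.2365, 0.2213]
ee_rot: [-3.141, 0.001, -1.737]
force: [0.9, 0.9, -0.6]
width: 0.0598
gripper_force: 0.0
```

```bash
python3 go.py .5205 -.2205 .16 -173.5
```

```text
t 1.3 p [0.429  0.2365 0.2213] rpy [-1.7996e+02  5.0000e-02 -9.9550e+01] q6 -1.073 F [ 0.9  0.9 -0.6] M [ 0.22 -0.2  -0.01] w 0.0598 gf 0.0
units [ 7.259 -2.766  1.016] turn 14.791
```

Emit:
jog_arm(
  deltas=[
    [[6.9, -2.7, 1.0, 14.7], [6.9, -2.7, 1.0, 14.7], [6.9, -2.7, 1.0, 14.7], [6.9, -2.7, 1.0, 14.7], [6.9, -2.7, 1.0, 14.7], [6.9, -2.7, 1.0, 14.7], [6.9, -2.7, 1.0, 14.7], [6.9, -2.7, 1.0, 14.7]],
  ],
)

```text
t: 2.3
eef_pos: [0.5214, -0.1997, 0.1597]
ee_rot: [3.142, -0.002, -3.021]
force: [-1.1, 1.2, -1.2]
width: 0.0601
gripper_force: 0.0
```

Emit:
jog_arm(
  deltas=[
    [[0, 0, 0, 0], [0, 0, 0, 0]],
  ],
)

```text
t: 2.55
eef_pos: [0.5217, -0.1955, 0.1611]
ee_rot: [3.142, 0.0, -3.013]
force: [-0.5, -0.4, 0.2]
width: 0.0598
gripper_force: 0.0
```

```bash
python3 go.py .5205 -.2205 .13 -173.5
```

```text
t 2.55 p [ 0.5217 -0.1955  0.1611] rpy [ 1.8000e+02  3.0000e-02 -1.7263e+02] q6 -1.435 F [-0.5 -0.4  0.2] M [ 0.05 -0.18 -0.04] w 0.0598 gf 0.0
units [ 0.074 -0.411  0.519] turn 0.174
```

Emit:
jog_arm(
  deltas=[
    [[0.07, -0.41, 0.5, 0.17], [0.07, -0.41, 1.0, 0.17], [0.07, -0.41, 1.45, 0.17], [0.07, -0.41, 1.8, 0.17], [0.07, -0.41, 1.83, 0.17], [0.07, -0.41, 1.83, 0.17]],
  ],
)

```text
t: 3.3
eef_pos: [0.5215, -0.2206, 0.052]
ee_rot: [-3.141, 0.001, -3.028]
force: [-0.1, 0.0, 0.6]
width: 0.0602
gripper_force: 0.0
```

```bash
python3 go.py .5205 -.2205 .050 -173.5
```

```text
t 3.3 p [ 0.5215 -0.2206  0.052 ] rpy [-1.7998e+02  6.0000e-02 -1.7347e+02] q6 -1.403 F [-0.1  0.   0.6] M [ 0.07 -0.16  0.02] w 0.0602 gf 0.0
units [0.016 0.004 0.034] turn 0.006
```

Emit:
jog_arm(
  deltas=[
    [[0.016, 0, 0.03, 0], [0.016, 0, 0.03, 0], [0.016, 0, 0.03, 0], [0.016, 0, 0.03, 0], [0.016, 0, 0.03, 0], [0.016, 0, 0.03, 0], [0.016, 0, 0.03, 0]],
  ],
  grip=5,
  squeeze=30,
)

```text
t: 4.18
eef_pos: [0.5197, -0.2213, 0.0493]
ee_rot: [3.141, -0.0, -3.029]
force: [-0.3, 3.1, 2.9]
width: 0.016
gripper_force: 30.0
```

```bash
python3 go.py
```

```text
t 4.17 p [ 0.5197 -0.2213  0.0493] rpy [ 179.99   -0.   -173.57] q6 -1.402 F [-0.3  3.1  2.9] M [1.05 0.13 0.  ] w 0.016 gf 30.0
```

Emit:
jog_arm(
  deltas=[
    [[0, 0, -0.3, 0], [0, 0, -0.8, 0], [0, 0, -1.4, 0], [0, 0, -2.1, 0], [0, 0, -2.5, 0], [0, 0, -2.5, 0], [0, 0, -2.5, 0]],
  ],
)

```text
t: 5.05
eef_pos: [0.5188, -0.2213, 0.1977]
ee_rot: [3.141, -0.002, -3.03]
force: [0.1, 0.1, -3.2]
width: 0.0156
gripper_force: 30.0
```

```bash
python3 go.py .5115 .1775 .2; python3 - <<'E'
from fit import *
s=arm.get_state();t=grab_frame("top");sc=grab_frame("scene");p=s["eef_pos"];zo=p[2]-.0093
y=s["ee_rot"][2]+np.pi
m=lambda c:circ(c,.035,zo+.006)
print("flange fit",search([t],m,p[:2]),p)
C=[(circ(p,.035,zo+.006),(0,0,255)),(bar(p,y,zo+.034),(0,200,0)),(circ(p,.0185,zo-.025),(255,0,0))]
a,b=[proj(f,[[p[0],p[1],zo]])[0].astype(int) for f in(t,sc)]
cv2.imwrite("pics/c3.png",np.hstack([crop(t,*a,30,10,C)[:400*2],crop(sc,*b,30,10,C)])[:, :1200][::2,::2] if 0 else cv2.resize(np.hstack([crop(t,*a,30,10,C),crop(sc,*b,30,10,C)]),(800,400)))
E
```

```text
t 5.05 p [ 0.5188 -0.2213  0.1977] rpy [ 1.7994e+02 -1.1000e-01 -1.7360e+02] q6 -1.402 F [ 0.1  0.1 -3.2] M [ 0.08 -0.13  0.01] w 0.0156 gf 30.0
units [-0.619  6.619 -0.033] turn 0
flange fit [ 0.50632864 -0.21279142] [ 0.51882864 -0.22129142  0.19771324]
```

View pics/c3.png

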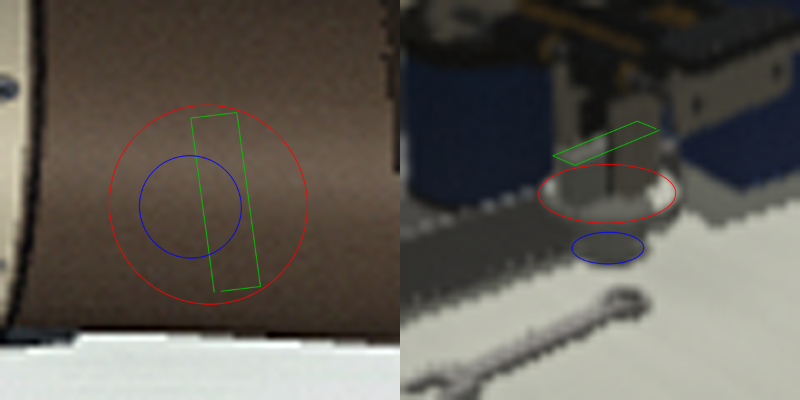

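Emit:
jog_arm(
  deltas=[
    [[-0.05, 0.6, 0, 0], [-0.15, 1.5, 0, 0], [-0.22, 2.5, 0, 0], [-0.32, 3.5, 0, 0], [-0.42, 4.5, 0, 0], [-0.52, 5.5, 0, 0], [-0.6, 6.3, 0, 0], [-0.62, 6.62, 0, 0]],
  ],
)

```text
t: 6.15
eef_pos: [0.5117, 0.1796, 0.198]
ee_rot: [-3.141, -0.002, -3.027]
force: [0.1, -0.1, -3.2]
width: 0.016
gripper_force: 30.0
```

Emit:
jog_arm(
  deltas=[
    [[0, 0, 0.3, 0], [0, 0, 0.55, 0], [0, 0, 0.55, 0], [0, 0, 0.55, 0]],
  ],
)

```text
t: 6.65
eef_pos: [0.5126, 0.1769, 0.1665]
ee_rot: [-3.141, 0.0, -3.03]
force: [-0.6, 0.6, -2.3]
width: 0.0162
gripper_force: 30.0
```

```bash
python3 go.py .5107 .1775 .16 -173.5; python3 - <<'E'
from fit import *
s=arm.get_state();t=grab_frame("top");sc=grab_frame("scene");p=s["eef_pos"];zo=p[2]-.0093
y=s["ee_rot"][2]+np.pi
print("scene flange",search([sc],lambda c:np.r_[circ(c,.035,zo+.006),circ(c,.035,zo)],p[:2],.006,(.001,.00025)), "scene rim",search([sc],lambda c:circ(c,.0345,.1),(.5115,.1775),.006,(.001,.00025)))
P=(.5115,.1775)
C=[(circ(p,.035,zo+.006),(0,0,255)),(bar(p,y,zo+.034),(0,200,0)),(circ(p,.0185,zo-.027),(255,0,0)),(circ(P,.0345,.1),(0,0,255)),(circ(P,.028,.1),(0,200,0))]
b=proj(sc,[[p[0],p[1],zo-.02]])[0].astype(int)
cv2.imwrite("pics/c4.png",np.hstack([crop(sc,*b,26,11),crop(sc,*b,26,11,C)])[:, :800] if 0 else cv2.resize(np.hstack([crop(sc,*b,26,11),crop(sc,*b,26,11,C)]),(800,400)))
E
```

```text
t 6.65 p [0.5126 0.1769 0.1665] rpy [-1.7999e+02  1.0000e-02 -1.7361e+02] q6 -2.154 F [-0.6  0.6 -2.3] M [ 0.09 -0.19 -0.03] w 0.0162 gf 30.0
units [0.031 0.013 0.108] turn -0.022
scene flange [0.51385742 0.17990758] scene rim [0.516   0.18475]
```

View pics/c4.png

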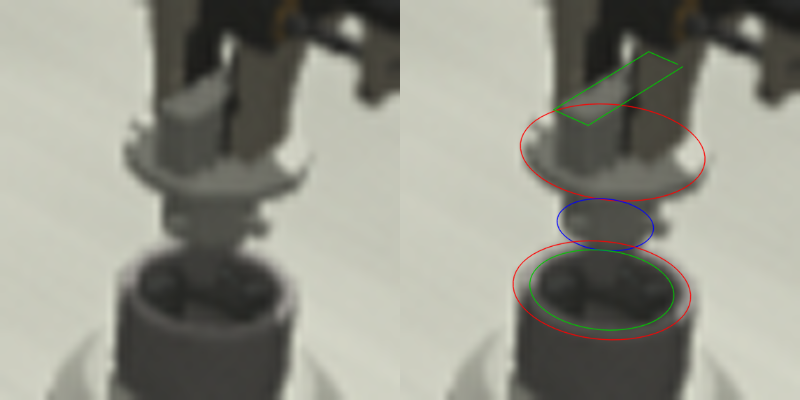

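The cap is held upright above the collar: the flange is at about (217,150) and the collar mouth at (207,285) in the left panel. The collar overlay agrees horizontally to within 0.5 image px. From here I lower by feel.

Emit:
jog_arm(
  deltas=[
    [[0.025, 0.01, 0.2, 0], [0.025, 0.01, 0.4, 0], [0.025, 0.01, 0.5, 0], [0.025, 0.01, 0.5, 0]],
  ],
)

```text
t: 7.25
eef_pos: [0.5104, 0.1776, 0.1354]
ee_rot: [-3.141, -0.001, -3.029]
force: [0.1, -0.6, -1.8]
width: 0.0157
gripper_force: 30.0
```

Emit:
jog_arm(
  deltas=[
    [[0, 0, 0.03, 0], [0, 0, 0.06, 0], [0, 0, 0.06, 0]],
  ],
)

```text
t: 7.62
eef_pos: [0.5107, 0.1778, 0.1327]
ee_rot: [3.142, 0.0, -3.03]
force: [0.6, -0.8, -2.3]
width: 0.0155
gripper_force: 30.0
```

Emit:
jog_arm(
  deltas=[
    [[0, 0, 0.03, 0], [0, 0, 0.05, 0], [0, 0, 0.05, 0]],
  ],
)

```text
t: 8.0
eef_pos: [0.5106, 0.1777, 0.1295]
ee_rot: [-3.141, -0.0, -3.029]
force: [-0.1, -0.6, -2.6]
width: 0.016
gripper_force: 30.0
```

Emit:
jog_arm(
  deltas=[
    [[0, 0, 0.03, 0], [0, 0, 0.05, 0], [0, 0, 0.05, 0]],
  ],
)

```text
t: 8.38
eef_pos: [0.5107, 0.1778, 0.1265]
ee_rot: [-3.141, -0.0, -3.029]
force: [-0.2, 0.2, -3.2]
width: 0.0156
gripper_force: 30.0
```

Emit:
jog_arm(
  deltas=[
    [[0, 0, 0.02, 0], [0, 0, 0.03, 0], [0, 0, 0.03, 0]],
  ],
)

```text
t: 8.75
eef_pos: [0.5107, 0.1778, 0.1247]
ee_rot: [-3.142, -0.0, -3.029]
force: [0.0, 0.2, -2.6]
width: 0.0158
gripper_force: 30.0
```

Emit:
jog_arm(
  deltas=[
    [[0, 0, 0.02, 0], [0, 0, 0.03, 0], [0, 0, 0.03, 0]],
  ],
)

```text
t: 9.12
eef_pos: [0.5107, 0.1778, 0.1229]
ee_rot: [-3.142, -0.0, -3.029]
force: [-0.4, -0.1, -2.1]
width: 0.0156
gripper_force: 30.0
```

Emit:
jog_arm(
  deltas=[
    [[0, 0, 0.02, 0], [0, 0, 0.03, 0], [0, 0, 0.03, 0]],
  ],
)

```text
t: 9.5
eef_pos: [0.511, 0.1778, 0.1224]
ee_rot: [3.142, 0.001, -3.029]
force: [-2.5, -0.6, 7.1]
width: 0.016
gripper_force: 30.0
```

```bash
python3 go.py
```

```text
t 9.5 p [0.511  0.1778 0.1224] rpy [ 1.8000e+02  5.0000e-02 -1.7355e+02] q6 -2.156 F [-2.5 -0.6  7.1] M [-0.22  1.24  0.01] w 0.016 gf 30.0
```

Emit:
jog_arm(
  deltas=[
    [[0.008, 0, -0.01, 0], [0.008, 0, -0.01, 0]],
  ],
)

```text
t: 9.75
eef_pos: [0.5108, 0.1779, 0.1225]
ee_rot: [3.141, 0.001, -3.029]
force: [-0.2, -1.6, 3.8]
width: 0.0158
gripper_force: 30.0
```

Emit:
jog_arm(
  deltas=[
    [[0, 0, -0.004, -0.5], [0, 0, -0.007, -1.0], [0, 0, -0.007, -1.0]],
  ],
)

```text
t: 10.12
eef_pos: [0.511, 0.1786, 0.1227]
ee_rot: [3.14, 0.002, -2.942]
force: [-0.5, 3.6, 2.7]
width: 0.0158
gripper_force: 30.0
```

```bash
python3 go.py
```

```text
t 10.12 p [0.511  0.1786 0.1227] rpy [ 1.7993e+02  1.0000e-01 -1.6858e+02] q6 -2.07 F [-0.5  3.6  2.7] M [ 1.24 -0.14 -0.08] w 0.0158 gf 30.0
```

Emit:
jog_arm(
  deltas=[
    [[0, 0.004, -0.004, -0.7], [0, 0.008, -0.009, -1.4], [0, 0.008, -0.012, -2.0], [0, 0.008, -0.012, -2.0]],
  ],
)

```text
t: 10.62
eef_pos: [0.511, 0.1789, 0.1235]
ee_rot: [3.141, 0.002, -2.769]
force: [0.2, 2.6, 3.4]
width: 0.0159
gripper_force: 30.0
```

```bash
python3 go.py
```

```text
t 10.62 p [0.511  0.1789 0.1235] rpy [ 1.7997e+02  1.2000e-01 -1.5863e+02] q6 -1.897 F [0.2 2.6 3.4] M [ 1.19 -0.54 -0.08] w 0.0159 gf 30.0
```

Emit:
jog_arm(
  deltas=[
    [[0, 0.004, -0.004, -0.7], [0, 0.006, -0.009, -1.4], [0, 0.006, -0.014, -2.0], [0, 0.006, -0.014, -2.0]],
  ],
)

```text
t: 11.12
eef_pos: [0.5108, 0.179, 0.1243]
ee_rot: [-3.141, 0.002, -2.595]
force: [2.2, 2.3, 4.2]
width: 0.016
gripper_force: 30.0
```

Emit:
jog_arm(
  deltas=[
    [[0, 0, -0.004, -0.7], [0, 0, -0.009, -1.4], [0, 0, -0.014, -2.0], [0, 0, -0.014, -2.0]],
  ],
)

```text
t: 11.62
eef_pos: [0.5098, 0.1785, 0.1245]
ee_rot: [3.141, -0.0, -2.421]
force: [0.9, 2.1, 1.8]
width: 0.016
gripper_force: 30.0
```

```bash
python3 go.py
```

```text
t 11.62 p [0.5098 0.1785 0.1245] rpy [ 1.7999e+02 -2.0000e-02 -1.3871e+02] q6 -1.55 F [0.9 2.1 1.8] M [ 0.75 -0.24 -0.05] w 0.016 gf 30.0
```

Emit:
jog_arm(
  deltas=[
    [[0, 0, 0, -0.7], [0, 0, 0, -1.4], [0, 0, 0, -1.4]],
  ],
)

```text
t: 12.0
eef_pos: [0.5098, 0.1785, 0.124]
ee_rot: [3.141, -0.001, -2.299]
force: [3.0, 1.9, -3.8]
width: 0.0159
gripper_force: 30.0
```

Emit:
jog_arm(
  deltas=[
    [[0, 0, 0.01, 0], [0, 0, 0.01, 0]],
  ],
)

```text
t: 12.25
eef_pos: [0.5098, 0.1784, 0.1237]
ee_rot: [3.141, -0.001, -2.298]
force: [2.9, 1.6, -3.0]
width: 0.0157
gripper_force: 30.0
```

```bash
python3 go.py
```

```text
t 12.25 p [0.5098 0.1784 0.1237] rpy [ 1.7999e+02 -4.0000e-02 -1.3165e+02] q6 -1.427 F [ 2.9  1.6 -3. ] M [ 0.64 -0.94 -0.02] w 0.0157 gf 30.0
```

Emit:
jog_arm(
  deltas=[
    [[0, 0, 0.02, 0], [0, 0, 0.035, 0], [0, 0, 0.035, 0]],
  ],
)

```text
t: 12.62
eef_pos: [0.5099, 0.1784, 0.1218]
ee_rot: [3.142, -0.0, -2.297]
force: [1.3, -0.3, -1.9]
width: 0.016
gripper_force: 30.0
```

Emit:
jog_arm(
  deltas=[
    [[0, 0, 0.015, 0], [0, 0, 0.03, 0], [0, 0, 0.03, 0]],
  ],
)

```text
t: 13.0
eef_pos: [0.5099, 0.1784, 0.12]
ee_rot: [3.141, -0.0, -2.296]
force: [0.9, 1.0, -3.4]
width: 0.0159
gripper_force: 30.0
```

```bash
python3 go.py
```

```text
t 13.0 p [0.5099 0.1784 0.12  ] rpy [ 1.7999e+02 -2.0000e-02 -1.3158e+02] q6 -1.425 F [ 0.9  1.  -3.4] M [ 0.19 -0.66  0.03] w 0.0159 gf 30.0
```

Emit:
jog_arm(
  deltas=[
    [[0, 0, 0.015, 0], [0, 0, 0.025, 0], [0, 0, 0.025, 0]],
  ],
)

```text
t: 13.38
eef_pos: [0.5099, 0.1785, 0.1185]
ee_rot: [3.141, -0.0, -2.297]
force: [1.2, -0.3, -3.4]
width: 0.0159
gripper_force: 30.0
```

Emit:
jog_arm(
  deltas=[
    [[0, 0, 0.015, 0], [0, 0, 0.025, 0], [0, 0, 0.025, 0]],
  ],
)

```text
t: 13.75
eef_pos: [0.5099, 0.1785, 0.117]
ee_rot: [3.141, -0.0, -2.296]
force: [0.2, 0.5, -3.3]
width: 0.0159
gripper_force: 30.0
```

```bash
python3 go.py
```

```text
t 13.75 p [0.5099 0.1785 0.117 ] rpy [ 1.7999e+02 -2.0000e-02 -1.3158e+02] q6 -1.425 F [ 0.2  0.5 -3.3] M [ 0.22 -0.31  0.01] w 0.0159 gf 30.0
```

Emit:
jog_arm(
  deltas=[
    [[0, 0, 0.015, 0], [0, 0, 0.025, 0], [0, 0, 0.025, 0]],
  ],
)

```text
t: 14.12
eef_pos: [0.5099, 0.1785, 0.1155]
ee_rot: [3.142, -0.0, -2.296]
force: [1.0, 0.4, -2.8]
width: 0.0158
gripper_force: 30.0
```

Emit:
jog_arm(
  deltas=[
    [[0, 0, 0.01, 0], [0, 0, 0.02, 0], [0, 0, 0.02, 0]],
  ],
)

```text
t: 14.5
eef_pos: [0.5101, 0.1785, 0.115]
ee_rot: [-3.141, 0.0, -2.296]
force: [-2.3, -1.3, 4.7]
width: 0.0158
gripper_force: 30.0
```

```bash
python3 go.py
```

```text
t 14.5 p [0.5101 0.1785 0.115 ] rpy [-1.7999e+02  1.0000e-02 -1.3156e+02] q6 -1.425 F [-2.3 -1.3  4.7] M [-0.17  0.92 -0.02] w 0.0158 gf 30.0
```

Emit:
jog_arm(
  deltas=[
    [[0, 0, 0.004, 0.7], [0, 0, 0.009, 1.4], [0, 0, 0.014, 2.0], [0, 0, 0.014, 2.0]],
  ],
)

```text
t: 15.0
eef_pos: [0.5102, 0.1785, 0.1142]
ee_rot: [-3.141, 0.0, -2.471]
force: [-1.6, -1.3, 4.8]
width: 0.0159
gripper_force: 30.0
```

```bash
python3 go.py
```

```text
t 15.0 p [0.5102 0.1785 0.1142] rpy [-1.7998e+02  2.0000e-02 -1.4160e+02] q6 -1.6 F [-1.6 -1.3  4.8] M [-0.39  0.79  0.02] w 0.0159 gf 30.0
```

Sinking as expected: 0.8 mm in 10°.

Emit:
jog_arm(
  deltas=[
    [[0, 0, 0.004, 0.7], [0, 0, 0.009, 1.4], [0, 0, 0.014, 2.0], [0, 0, 0.014, 2.0]],
  ],
)

```text
t: 15.5
eef_pos: [0.5101, 0.1784, 0.1134]
ee_rot: [-3.141, 0.0, -2.646]
force: [-1.8, -1.2, 5.5]
width: 0.016
gripper_force: 30.0
```

Emit:
jog_arm(
  deltas=[
    [[0, 0, 0.004, 0.7], [0, 0, 0.009, 1.4], [0, 0, 0.014, 2.0], [0, 0, 0.014, 2.0]],
  ],
)

```text
t: 16.0
eef_pos: [0.5101, 0.1785, 0.1125]
ee_rot: [-3.141, 0.0, -2.82]
force: [-2.0, -0.9, 5.6]
width: 0.0157
gripper_force: 30.0
```

```bash
python3 go.py
```

```text
t 16.0 p [0.5101 0.1785 0.1125] rpy [-1.7999e+02  2.0000e-02 -1.6160e+02] q6 -1.949 F [-2.  -0.9  5.6] M [-0.3   0.77  0.05] w 0.0157 gf 30.0
```

Emit:
jog_arm(
  deltas=[
    [[0, 0, 0.004, 0.7], [0, 0, 0.009, 1.4], [0, 0, 0.014, 2.0], [0, 0, 0.014, 2.0]],
  ],
)

```text
t: 16.5
eef_pos: [0.5101, 0.1786, 0.1117]
ee_rot: [3.141, 0.001, -2.995]
force: [-1.8, -0.9, 4.6]
width: 0.0158
gripper_force: 30.0
```

Emit:
jog_arm(
  deltas=[
    [[0, 0, 0.003, 0.5], [0, 0, 0.007, 1.0], [0, 0, 0.01, 1.5], [0, 0, 0.01, 1.5]],
  ],
)

```text
t: 17.0
eef_pos: [0.5102, 0.1787, 0.111]
ee_rot: [3.141, 0.001, -3.125]
force: [-1.9, -0.9, 5.2]
width: 0.0158
gripper_force: 30.0
```

```bash
python3 go.py
```

```text
t 17.0 p [0.5102 0.1787 0.111 ] rpy [ 1.7999e+02  3.0000e-02 -1.7905e+02] q6 -2.254 F [-1.9 -0.9  5.2] M [-0.    0.85  0.03] w 0.0158 gf 30.0
```

Emit:
jog_arm(
  deltas=[
    [[0, 0, 0.003, 0.5], [0, 0, 0.007, 1.0], [0, 0, 0.007, 1.0]],
  ],
)

```text
t: 17.38
eef_pos: [0.5104, 0.1787, 0.1106]
ee_rot: [3.141, 0.001, 3.072]
force: [-1.1, -0.4, 6.5]
width: 0.0161
gripper_force: 30.0
```

```bash
python3 go.py
```

```text
t 17.38 p [0.5104 0.1787 0.1106] rpy [1.7998e+02 5.0000e-02 1.7600e+02] q6 -2.34 F [-1.1 -0.4  6.5] M [-0.13  0.48  0.08] w 0.0161 gf 30.0
```

Emit:
jog_arm(
  deltas=[
    [[0, 0, 0.003, 0.3], [0, 0, 0.003, 0.6], [0, 0, 0.003, 0.6]],
  ],
)

```text
t: 17.75
eef_pos: [0.5108, 0.1789, 0.1104]
ee_rot: [3.141, 0.001, 3.019]
force: [0.7, -0.9, 5.2]
width: 0.0157
gripper_force: 30.0
```

```bash
python3 go.py
```

```text
t 17.75 p [0.5108 0.1789 0.1104] rpy [1.7996e+02 8.0000e-02 1.7300e+02] q6 -2.393 F [ 0.7 -0.9  5.2] M [-0.28 -0.41  0.11] w 0.0157 gf 30.0
```

Emit:
jog_arm(
  deltas=[
    [[0, 0, 0.002, 0.3], [0, 0, 0.002, 0.6], [0, 0, 0.002, 0.6]],
  ],
)

```text
t: 18.12
eef_pos: [0.5109, 0.179, 0.1103]
ee_rot: [3.141, 0.002, 2.967]
force: [2.0, -0.8, 5.1]
width: 0.0159
gripper_force: 30.0
```

```bash
python3 go.py
```

```text
t 18.12 p [0.5109 0.179  0.1103] rpy [1.7994e+02 9.0000e-02 1.6999e+02] q6 -2.446 F [ 2.  -0.8  5.1] M [-0.07 -0.86  0.29] w 0.0159 gf 30.0
```

Emit:
jog_arm(
  deltas=[
    [[0, 0, -0.005, 0], [0, 0, -0.005, 0], [0, 0, -0.005, 0], [0, 0, -0.005, 0]],
  ],
  grip=45,
)

```text
t: 18.62
eef_pos: [0.5098, 0.1785, 0.1098]
ee_rot: [-3.141, -0.0, 2.966]
force: [0.9, 0.8, -0.0]
width: 0.0441
gripper_force: 0.0
```

Emit:
jog_arm(
  deltas=[
    [[0, 0, -0.2, 0], [0, 0, -0.6, 0], [0, 0, -1.2, 0], [0, 0, -2.0, 0], [-2.0, 0, -2.5, 0], [-3.0, 0, -2.5, 0], [-3.0, 0, -2.5, 0]],
  ],
)

```text
t: 19.5
eef_pos: [0.6891, 0.1466, 0.2618]
ee_rot: [3.141, 0.001, 2.966]
force: [1.0, 1.2, 0.4]
width: 0.0451
gripper_force: 0.0
```

```bash
python3 go.py; python3 - <<'E'
from fit import *
t=grab_frame("top");sc=grab_frame("scene");P=(.5115,.1775)
C=[(circ(P,.035,.107),(0,0,255)),(circ(P,.0345,.1),(0,200,0))]
im=np.hstack([crop(t,188,219,25,16,C),crop(sc,314,195,25,16,C)])
cv2.imwrite("pics/c5.png",cv2.resize(im,(800,400)))
print(search([t],lambda c:circ(c,.035,.107),P,.006,(.001,.00025)))
E
```

```text
t 19.5 p [0.6891 0.1466 0.2618] rpy [1.7995e+02 8.0000e-02 1.6994e+02] q6 -2.232 F [1.  1.2 0.4] M [ 0.2  -0.24 -0.09] w 0.0451 gf 0.0
[0.51   0.1795]
```

View pics/c5.png

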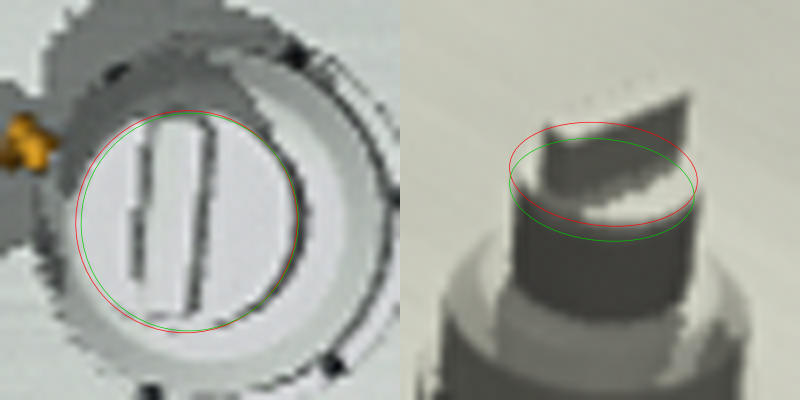

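The picture shows the cap seated flat on the collar, with the flange centred at about (187,221) in the left panel. Almost no gap shows between flange and rim, and the gripper is clear.

```bash
python3 -c "
from station import arm; print(arm.job_done())"
```

```text
the job is handed in; nothing more can be done
None
```

The cap is screwed down to its stop in the pot's collar and released, and the job was handed in at about 19.6 s. The highest force I read while threading was about 10 N, and no bystander was touched on purpose. The hand-in call returned no verdict.

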